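# Touch off a die-cast box with a gauge pin, then set the pin in its hole

### The job

Take the gauge pin from its holder and use its shank to find the die-cast box on the base plate by touch: press the shank lightly and steadily for about a second against the box's long side facing the robot, first near that side's left end, then near its right end, and then against the middle of the box's right-hand end face (left and right as the robot sees them). Then set the pin fully home in the hole in the box's top, collar down on the box, and let go; be gentle throughout, never pushing hard on the box or plate, and leave the pot, screwdriver and plug alone.

Things in the scene. Friction and masses are not known exactly. Their poses are not given: they have to be found in the camera images.
- fixture: Fixed steel base plate 150 (x) x 210 (y) x 12 mm, turned up to 0.3 rad, carrying a bare aluminium die-cast box. Origin: centre of the plate's underside; x away from the robot, y to the robot's left, z up. This pose is the plate's, NOT the box's. The box is bolted on rigidly (over about 50 N shifts it). A touch is 3 to 8 N; over 15 N on a side, or 25 N anywhere, spoils the work.
- box_nominal (a point): A point fixed to the plate, on its axis, 57 mm above its underside: the height of the box's top. The box, 90 (x) x 150 (y) x 45 mm with upright flat sides, stands on the plate with its centre up to 12 mm off this point along each of the plate's x and y and turned up to 0.07 rad either way against the plate; this offset is not measured.
- hole_nominal (a point): A point fixed to the plate where the hole's mouth would be if the box were central: plate x +10, y -20, z 57 mm. The real hole is in the box: a round blind hole in its flat top, 14 mm in diameter, 36 mm deep, with a 3 mm chamfer at the mouth, its axis at x +10, y -20 mm from the box's centre in the box's own axes. The four corner screw heads are flush.
- touch_1 (a point): A point fixed to the plate at x -45, y +50, z 37 mm: the first touch point (long side facing the robot, left) if the box were central; the real face is up to 16 mm before or behind it along x. Good touches have the pin's foot 10 to 30 mm below the box's top, the foot clear of the plate and the collar above the box.
- touch_2 (a point): The same for the second touch point (long side facing the robot, right): plate x -45, y -50, z 37 mm.
- touch_3 (a point): The same for the third touch point (middle of the right-hand end face): plate x 0, y -75, z 37 mm; the real face is up to 16 mm off along y.
- pin: Loose steel gauge pin, about 0.12 kg, upright in the holder. Origin: centre of its flat foot; z up along the pin. From the foot: round shank 12 mm in diameter, 32 mm long (foot bevelled 2 mm over 3 mm); collar 23 mm in diameter from 32 to 36 mm; square grip head 20 x 20 mm from 36 to 74 mm, faces across x and y. Fully home in the box, its foot is 25 mm above the plate's underside.
- pin_tip (a point): Centre of the pin's foot (the same point as the pin's origin).
- holder: Fixed black plastic block 60 x 60 x 42 mm with a 14 mm hole, 36 mm deep, in the middle of its top, where the pin stands at the start, its collar resting on the block's top. Origin: centre of its underside.
- pot: Loose round clear parts pot, 90 mm in diameter, 50 mm tall, bystander. Origin: centre of its underside.
- screwdriver: Loose screwdriver with red handle, 190 mm long, lying along its x, bystander. Origin: under its middle.
- plug: Loose black plug with a metal nose, 60 x 22 x 20 mm, bystander. Origin: under its middle.
Things that resemble listed ones, but are neither listed nor needed, are in the scene too. Leave any orange look-alike of the pin alone.

How it is judged (in metres and radians):
On the way, in this order (a step that is already met when the one before it is completed fails the run):
1. The pin's shank is held against the box's near long side, near its left end, with 1 to 12 N for 0.6 s (contact force between pin and fixture between 1 and 12 N and x of pin_tip in the frame of fixture between -0.08 and -0.03 m and y of pin_tip in the frame of fixture between 0.022 and 0.09 m and z of pin_tip in the frame of fixture between 0.015 and 0.052 m), for 0.6 s.
2. then against the same side near its right end, with 1 to 12 N for 0.6 s (contact force between pin and fixture between 1 and 12 N and x of pin_tip in the frame of fixture between -0.08 and -0.03 m and y of pin_tip in the frame of fixture between -0.09 and -0.022 m and z of pin_tip in the frame of fixture between 0.015 and 0.052 m), for 0.6 s.
3. then against the middle of the box's right-hand end face, with 1 to 12 N for 0.6 s (contact force between pin and fixture between 1 and 12 N and x of pin_tip in the frame of fixture between -0.029 and 0.029 m and y of pin_tip in the frame of fixture between -0.11 and -0.06 m and z of pin_tip in the frame of fixture between 0.015 and 0.052 m), for 0.6 s.
At the end, for the whole second after the job is handed in: The pin stands in the hole of the box, foot no more than 2.5 mm above its fully seated height, within 0.1 rad of upright, at rest and released; the pot, screwdriver and plug are within 30 mm of where they were (z of pin_tip in the frame of fixture between 0.022 and 0.0275 m and x of pin_tip in the frame of fixture between -0.008 and 0.028 m and y of pin_tip in the frame of fixture between -0.038 and -0.002 m and angle between pin's own z axis and vertical below 0.1 rad and linear speed of pin below 0.02 m/s and distance of each of pot, screwdriver, plug from where it was at the start of the episode below 0.03 m); the robot touches nothing.
It fails at once if The box or base plate is pushed with more than 25 N (contact force between fixture and anything else above 25 N).
It fails at once if The pin is pressed against a side of the box with more than 15 N (contact force between pin and fixture above 15 N and z of pin_tip in the frame of fixture below 0.052 m and (x of pin_tip in the frame of fixture below -0.03 m or y of pin_tip in the frame of fixture below -0.06 m)).
It fails at once if The parts pot is moved more than 30 mm (distance of pot from where it was at the start of the episode above 0.03 m).
It fails at once if The screwdriver is moved more than 30 mm (distance of screwdriver from where it was at the start of the episode above 0.03 m).
It fails at once if The plug is moved more than 30 mm (distance of plug from where it was at the start of the episode above 0.03 m).
It also fails if it takes over 72 s, if anything falls off the work surface, if the arm or the gripper's body presses on something with over 40 N, if the wrist force passes 120 N, or if a joint passes its speed limit or range.

### The arm

A 6-joint arm with a two-finger parallel gripper is mounted at the origin on the work surface. World frame = base frame: x ahead of the robot, y to its left, z up, the work surface at z = 0. Lengths are in mm, angles in rad, forces in N, time in s.
With the tool pointing down it reaches from about 275 to 750 mm from the base axis. Payload 10.2 kg.
Tool frame: the origin (TCP) lies on the front face of the gripper's body, between the roots of the fingers; the fingertips stand 73 mm ahead of it and the grasp point (between the pads) lies 54 mm ahead of it; z points along the fingers, y is the line along which they close (so a half turn about z gives the same grasp; the last joint's range is limited). The gripper opens to 85 mm and grips with 20 to 120 N. Pads are 22 mm wide; open, the fingers measure 114 mm over their backs; the gripper's body (76 mm by 85 mm) begins 54 mm behind the grasp point. The pads swing forward as they close: fully open they stand 13 mm farther back than shut.
Start: joints at [-1.331, 0.313, 1.498, -0, 1.331, -0.223], TCP at [234.378, -469.786, 303.894] pointing down, gripper open.
Joint ranges: [-2.94, 2.94], [-0.97, 2.17], [0.19, 2.56], [-1.23, 4.37], [0.02, 3.11], [-2.88, 2.88]. Speed limits (rad/s): [2.39, 2.39, 3.01, 3.14, 3.14, 3.14].

### API

Orientations are given as a unit quaternion [w, x, y, z].
In Python, from rig import * gives the robot as it stands.
- The arm moves only by the tool step_arm, never from a script. Its argument "plan" is a list of rows, each an object with "offset": the shift along the tool's x, y, z in cm, a list of three; "rot": the turn, a rotation vector about the tool's x, y, z in degrees, a list of three; "gripper": the finger opening in cm, from 0 to 8.54. In form: [{"offset": [x, y, z], "rot": [wx, wy, wz], "gripper": gripper}, ...]. A call has 1 to 12 rows; each row is the pose to reach, as a shift and turn from the pose commanded when the call began, along the tool's axes at that moment; what a row does not reach only later rows make up. A row lasts 1/10 s, in which the tool goes at most 50 mm and 8.59 degrees, less where a joint would pass 70% of its speed; a pose out of reach is approached as far as the arm can. A call with a gripper value outside its range is refused whole. The fingers move at their own pace and stop on an object; "squeeze" is the grip in N (left out, the last holds). Time passes only in rows, so rows that repeat a pose let the fingers close. It gives the time, the measured TCP pose, the force, the opening and the grip force at its end, in the units of the state.
- sense(): the state, without advancing time (a new reading comes with each control period).
- capture(name): name is "scene" or "top"; returns a dict with "color" (400x640x3 uint8, red, green, blue), "depth" (400x640 float32, mm along the optical axis (not along the pixel's ray), 0 where there is no reading), "vertical_fov" (degrees; the focal length in pixels is half the picture's height over the tangent of half this angle, whatever the lens; pixels are square), "cx", "cy" (the principal point, pixels), "rvec" (rotation vector, rad) and "tvec" (3), from world to camera coordinates, as OpenCV has them. Camera axes: x right, y down, z forward; pixel columns grow to the right and rows downward; lengths in mm; the calibration is good to about 2 mm. A picture is of the moment at which its call begins.
- finish_job(): hands the job in; it is judged then, once.
The state is a dict: "time_s": time; "joints": joint angles; "dq": joint speeds; "tau": joint torques, N m; "eef_pos": TCP position; "ee_rot": TCP orientation; "force": force on the tool from outside, world axes, zero at the start; "wrist_torque": the same for the moment, N m; "grip_width": opening from 0.0 (shut) to 1.0 (fully open); "grip_force": force on a finger pad.
Only numpy, scipy, OpenCV 4.12 (cv2) and the standard library are available. Lean on these libraries where they do the work, as an engineer would, in place of code of your own. Each camera call takes 0.05 s, during which the arm holds its last target. There are 200 camera calls.

## Working session

There is one attempt and no reset: what is moved stays moved. The work goes in short steps, Python scripts to look and compute and a tool call to move; the robot and the scene stay as the last step left them, time stands still between calls to the robot, and variables do not carry over. Pictures are saved under pics/ and viewed, at most 10 in all, crops included, and the job is handed in when it is done.

Besides the shell and the picture viewer there is one more tool, called after "Request:" in YAML: its name, and indented under it one key for each argument. step_arm: Moves the arm, as the interface text tells. Its arguments: {"type":"object","properties":{"plan":{"type":"array"},"squeeze":{"type":"number"}},"required":["plan"]}

```bash
mkdir -p pics
cat > h.py <<'E'
from rig import *
import numpy as np, cv2, pickle
def cam(n):
    c=capture(n); c['f']=200/np.tan(np.radians(c['vertical_fov'])/2)
    c['R']=cv2.Rodrigues(np.array(c['rvec'],float))[0]; c['t']=np.array(c['tvec'],float).ravel(); return c
def ray(c,u,v,z):
    d=c['R'].T@np.array([(u-c['cx'])/c['f'],(v-c['cy'])/c['f'],1]); o=-c['R'].T@c['t']
    return o+d*(z-o[2])/d[2]
def pts(c):
    v,u=np.mgrid[0:400,0:640]; d=c['depth']
    P=np.stack([(u-c['cx'])/c['f']*d,(v-c['cy'])/c['f']*d,d],-1)-c['t']
    W=P@c['R']; W[d==0]=np.nan; return W
def save(n,im): cv2.imwrite('pics/'+n+'.png',im[...,::-1])
E
python3 - <<'E'
from h import *
C={n:cam(n) for n in('scene','top')}
pickle.dump(C,open('c0.pkl','wb'))
for n in C: save(n+'0',C[n]['color']); c=C[n]; print(n,-c['R'].T@c['t'],c['R'][2],c['f'])
s=sense(); print(s)
E
```

```text
scene [1221.56801047 -344.03195645  914.53136179] [-0.54201695  0.34317466 -0.76710415] 477.79598903233324
top [540.65311252  46.0392394  933.93542956] [ 0.0794516  -0.00367076 -0.99683197] 361.80635107880494
{'time_s': 0.1, 'joints': array([-1.33141217e+00,  3.13411808e-01,  1.49838975e+00, -1.95775297e-05,
        1.33098723e+00, -2.23376997e-01]), 'dq': array([ 8.84877425e-05, -1.14066385e-03, -2.11544689e-03, -6.19972707e-04,
       -1.93485585e-04,  2.83896414e-04]), 'tau': array([ 1.96724337e-03, -4.12897253e+01, -2.60142821e+01, -1.98614366e-04,
        2.99971529e-03, -2.26635768e-05]), 'eef_pos': array([ 234.33030376, -469.63135433,  303.37237745]), 'ee_rot': array([-5.97972828e-04,  9.73350018e-01,  2.29323756e-01, -1.42935816e-05]), 'force': array([-0.08981986, -0.22455076,  0.01964212]), 'wrist_torque': array([-0.00268921,  0.00215424, -0.04053244]), 'grip_force': 0.0, 'grip_width': 0.9973226420798929}
```

View pics/top0.png

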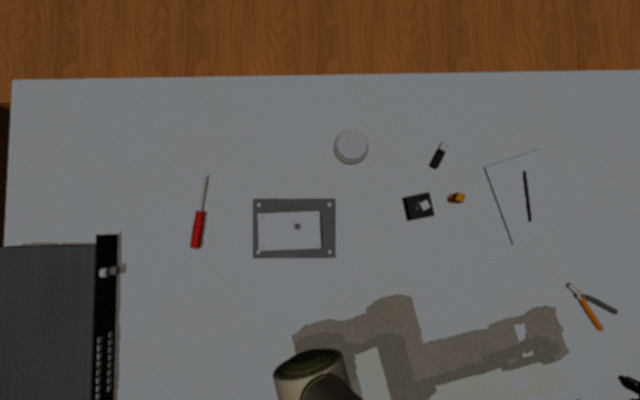

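View pics/scene0.png

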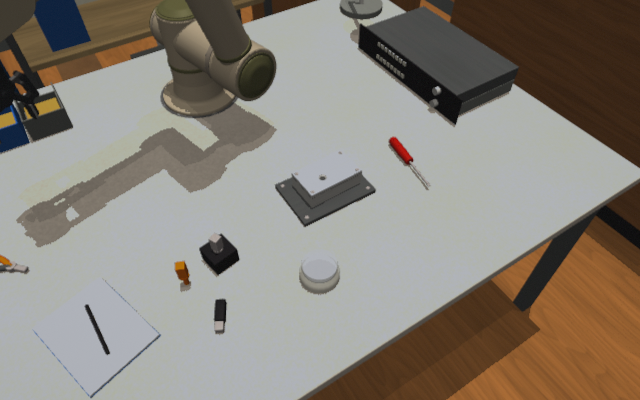

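Top view shows (up = +x, right = −y): plate (294,228) with box (290,230) and hole (297,226); holder with steel pin (420,206); orange look-alike (457,198); plug (438,155); pot (351,147); screwdriver (200,215). Candidates for the pin are the grey head in the black holder (424,205) and the orange one (457,198). I choose the grey one in the holder. Next I measure and check a crop.

Run:
```python
from h import *
C=pickle.load(open('c0.pkl','rb'))
c=C['top']; W=pts(c); im=c['color'].astype(int)
s=C['scene']; crop=lambda im,a,b,x,y,k:cv2.resize(im[a:b,x:y],None,fx=k,fy=k,interpolation=cv2.INTER_CUBIC)
a=crop(c['color'],180,270,240,340,4); b=crop(c['color'],170,260,390,480,4)
save('crop1',np.hstack([a,b]))
Z=W[...,2]
def rect(m,z,name):
    m=m.astype(np.uint8); n,l,st,_=cv2.connectedComponentsWithStats(m); 
    k=1+np.argmax(st[1:,4]); vu=np.argwhere(l==k)
    P=np.array([ray(c,u,v,z)[:2] for v,u in vu],np.float32)
    r=cv2.minAreaRect(P); print(name,len(P),'rect',np.round(r[0],1),np.round(r[1],1),round(r[2],2), 'mean',P.mean(0).round(1))
roi=lambda a,b,x,y:np.add.outer(np.zeros(400),np.zeros(640))
M=np.zeros((400,640),bool)
A=M.copy();A[185:272,240:348]=1
B=M.copy();B[180:232,390:444]=1
print('table z',np.nanmedian(Z[280:330,150:280]))
g=im.sum(2)
print('plate z',np.nanmedian(Z[200:206,270:320]),'box z',np.nanmedian(Z[225:240,265:285]))
rect(A&(Z>6)&(Z<35),12,'plate-ring'); rect(A&(Z>5),12,'plate all'); rect(A&(Z>45),57,'box')
rect(B&(Z>15)&(Z<60),42,'holder'); rect(B&(Z>65),80,'pin'); rect(B&(g<150),42,'holder dark')
print('pin z',np.nanmax(Z[190:225,400:440]), Z[198:212:2,418:432:2].round(0))
W2=pts(s);Z2=W2[...,2]
P=W2[225:275,195:245].reshape(-1,3)
for lo,hi in((68,90),(36,46)):
    q=P[(P[:,2]>lo)&(P[:,2]<hi)]; print('scene',lo,len(q),q.mean(0).round(1),np.ptp(q,0).round(1)); print(cv2.minAreaRect(q[:,:2].astype(np.float32)))
P=W2[130:225,270:380].reshape(-1,3)
for lo,hi in((50,64),(6,20)):
    q=P[(P[:,2]>lo)&(P[:,2]<hi)]; print('scene',lo,len(q),np.median(q[:,2])); print(cv2.minAreaRect(q[:,:2].astype(np.float32)))
```

```text
table z 0.4400632975501917
plate z 12.382963282117654 box z 57.365308168951714
plate-ring 2581 rect [548.1 105.3] [209.2 149.5] 89.06 mean [553.2  93.6]
plate all 4893 rect [548.1 105.3] [209.2 149.5] 89.06 mean [547.8 105. ]
box 2312 rect [541.8 114.1] [ 90.  150.2] 1.52 mean [541.7 114.2]
holder 554 rect [ 596.4 -205.5] [59.5 66.9] 10.3 mean [ 595.9 -203.6]
pin 91 rect [ 596.7 -207.3] [20.  24.6] 25.37 mean [ 596.6 -207.2]
holder dark 490 rect [ 595.1 -202.9] [55.2 65.5] 10.52 mean [ 594.2 -199.5]
pin z 87.40150320963467 [[42. 41. 43. 43. 41. 43. 44.]
 [44. 42. 54. 84. 85. 40. 40.]
 [48. 83. 84. 85. 85. 84. 42.]
 [68. 83. 83. 84. 86. 87. 41.]
 [62. 73. 84. 81. 84. 85. 84.]
 [51. 66. 80. 84. 84. 45. 42.]
 [42. 55. 41. 41. 40. 41. 41.]]
scene 68 127 [ 598.9 -211.    80.8] [25.6 25.8 18.7]
((596.115234375, -210.48095703125), (22.405635833740234, 21.346406936645508), 29.842302322387695)
scene 36 486 [ 603.2 -212.7   42.1] [72.3 68.8  9.7]
((596.0662231445312, -210.81509399414062), (65.04142761230469, 59.962100982666016), 10.433162689208984)
scene 50 1709 57.12734859842154
((541.7259521484375, 111.99248504638672), (95.56458282470703, 152.3891143798828), 1.2040165662765503)
scene 6 1825 12.39970979942529
((512.0259399414062, 132.0416259765625), (260.4078674316406, 331.8235168457031), 55.96440124511719)
```

View pics/crop1.png

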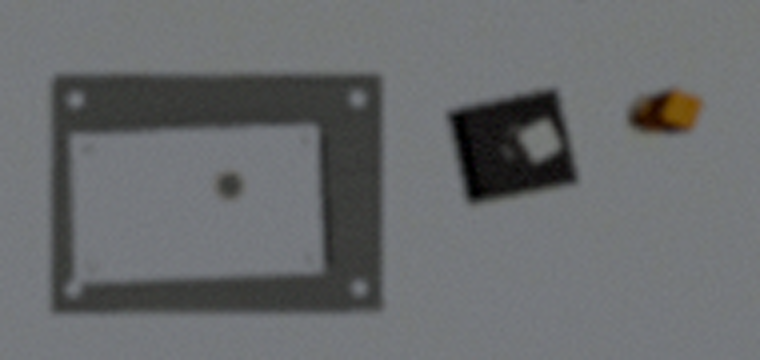

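The crop confirms it: grey square head in the black holder, left of the orange look-alike. Box and plate measure true to size (90.0×150.2 at z 57, 209×149.5 at z 12). The tool's yaw of 26.5° already matches the head, so I move above the pin.

Request:
step_arm:
  plan:
    - {"offset": [44.1, -7.3, 10.4], "rot": [0, 0, 0], "gripper": 8.5}
    - {"offset": [44.1, -7.3, 10.4], "rot": [0, 0, 0], "gripper": 8.5}
    - {"offset": [44.1, -7.3, 10.4], "rot": [0, 0, 0], "gripper": 8.5}
    - {"offset": [44.1, -7.3, 10.4], "rot": [0, 0, 0], "gripper": 8.5}
    - {"offset": [44.1, -7.3, 10.4], "rot": [0, 0, 0], "gripper": 8.5}
    - {"offset": [44.1, -7.3, 10.4], "rot": [0, 0, 0], "gripper": 8.5}
    - {"offset": [44.1, -7.3, 10.4], "rot": [0, 0, 0], "gripper": 8.5}
    - {"offset": [44.1, -7.3, 10.4], "rot": [0, 0, 0], "gripper": 8.5}
    - {"offset": [44.1, -7.3, 10.4], "rot": [0, 0, 0], "gripper": 8.5}
    - {"offset": [44.1, -7.3, 10.4], "rot": [0, 0, 0], "gripper": 8.5}
    - {"offset": [44.1, -7.3, 10.4], "rot": [0, 0, 0], "gripper": 8.5}
    - {"offset": [44.1, -7.3, 10.4], "rot": [0, 0, 0], "gripper": 8.5}

```text
time_s: 1.3
eef_pos: [595.7, -208.4, 200.0]
ee_rot: [0.0, 0.973, 0.229, -0.0]
force: [0.1, 0.1, 0.8]
grip_width: 0.999
grip_force: 0.0
```

Request:
step_arm:
  plan:
    - {"offset": [0, 0, 2.0], "rot": [0, 0, 0], "gripper": 4.5}
    - {"offset": [0, 0, 2.0], "rot": [0, 0, 0], "gripper": 4.5}
    - {"offset": [0, 0, 2.0], "rot": [0, 0, 0], "gripper": 4.5}
    - {"offset": [0, 0, 2.0], "rot": [0, 0, 0], "gripper": 4.5}

```text
time_s: 1.7
eef_pos: [596.3, -208.3, 181.1]
ee_rot: [0.001, 0.973, 0.229, 0.001]
force: [1.1, 0.1, 0.1]
grip_width: 0.527
grip_force: 0.0
```

Run:
```python
from h import *
s=cam('scene'); c=cam('top')
a=s['color'][160:310,120:300]; b=c['color'][130:260,380:500]
r=lambda i:cv2.resize(i,(400,400*i.shape[0]//i.shape[1]),interpolation=cv2.INTER_CUBIC)
a,b=r(a),r(b);h=min(len(a),len(b)); save('over',np.hstack([a[:h],b[:h]]))
print(sense()['eef_pos'],sense()['grip_width'])
```

```text
[ 596.42819135 -207.96948514  180.86838106] 0.5241206761281385
```

View pics/over.png

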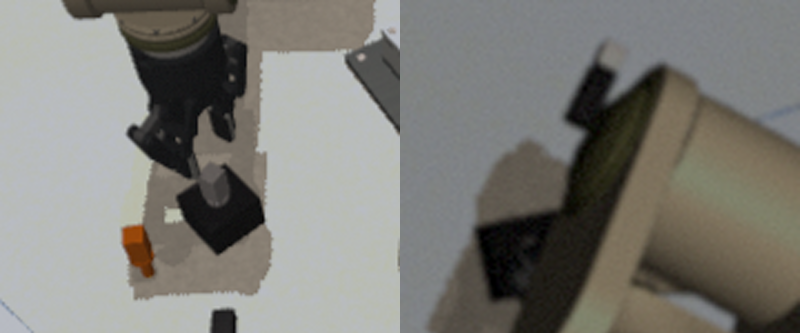

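The scene crop (left half) shows the fingers straddling the pin head at about (210,180), with the orange look-alike (137,250) well clear. I descend 58 mm and close.

Request:
step_arm:
  plan:
    - {"offset": [0, 0, 2.5], "rot": [0, 0, 0], "gripper": 4.5}
    - {"offset": [0, 0, 4.5], "rot": [0, 0, 0], "gripper": 4.5}
    - {"offset": [0, 0, 5.8], "rot": [0, 0, 0], "gripper": 4.5}
    - {"offset": [0, 0, 5.8], "rot": [0, 0, 0], "gripper": 4.0}
    - {"offset": [0, 0, 5.8], "rot": [0, 0, 0], "gripper": 3.0}
    - {"offset": [0, 0, 5.8], "rot": [0, 0, 0], "gripper": 2.2}
    - {"offset": [0, 0, 5.8], "rot": [0, 0, 0], "gripper": 1.0}
    - {"offset": [0, 0, 5.8], "rot": [0, 0, 0], "gripper": 1.0}
    - {"offset": [0, 0, 5.8], "rot": [0, 0, 0], "gripper": 1.0}
    - {"offset": [0, 0, 5.8], "rot": [0, 0, 0], "gripper": 1.0}
    - {"offset": [0, 0, 5.8], "rot": [0, 0, 0], "gripper": 1.0}
  squeeze: 80

```text
time_s: 2.9
eef_pos: [596.9, -208.0, 123.4]
ee_rot: [0.001, 0.973, 0.229, 0.001]
force: [-0.1, -1.1, 6.3]
grip_width: 0.22
grip_force: 78.4
```

Request:
step_arm:
  plan:
    - {"offset": [0, 0, -1.0], "rot": [0, 0, 0], "gripper": 1.0}
    - {"offset": [0, 0, -2.5], "rot": [0, 0, 0], "gripper": 1.0}
    - {"offset": [0, 0, -4.5], "rot": [0, 0, 0], "gripper": 1.0}
    - {"offset": [0, 0, -7.0], "rot": [0, 0, 0], "gripper": 1.0}
    - {"offset": [0, 0, -9.0], "rot": [0, 0, -5], "gripper": 1.0}
    - {"offset": [0, 0, -9.0], "rot": [0, 0, -12], "gripper": 1.0}
    - {"offset": [0, 0, -9.0], "rot": [0, 0, -19], "gripper": 1.0}
    - {"offset": [0, 0, -9.0], "rot": [0, 0, -25], "gripper": 1.0}
    - {"offset": [0, 0, -9.0], "rot": [0, 0, -25], "gripper": 1.0}
  squeeze: 80

```text
time_s: 3.8
eef_pos: [596.2, -207.4, 211.9]
ee_rot: [-0.0, 0.9, 0.435, -0.0]
force: [0.1, 0.1, -1.4]
grip_width: 0.22
grip_force: 79.6
```

Run:
```python
from h import *
s=sense(); print(s['eef_pos'],s['ee_rot'],s['force'],s['grip_width'],s['grip_force'])
```

```text
[ 596.23807104 -207.38410078  211.87066591] [-3.26279932e-04  9.00435866e-01  4.34988651e-01 -1.34908389e-04] [ 0.12610543  0.12365914 -1.44598249] 0.21985707522120276 79.61472630500793
```

Pin lifted, with 1.4 N of weight showing. The turn went the wrong way, so I correct the yaw to about 1.5° (the box's) while moving to stand-off 1.

Request:
step_arm:
  plan:
    - {"offset": [0.8, -1.3, 0], "rot": [0, 0, 3], "gripper": 1.0}
    - {"offset": [2.5, -3.8, 0], "rot": [0, 0, 8], "gripper": 1.0}
    - {"offset": [4.6, -7.1, 0], "rot": [0, 0, 13], "gripper": 1.0}
    - {"offset": [6.9, -10.6, 0], "rot": [0, 0, 18], "gripper": 1.0}
    - {"offset": [9.4, -14.4, 0], "rot": [0, 0, 24], "gripper": 1.0}
    - {"offset": [11.9, -18.3, 0], "rot": [0, 0, 30], "gripper": 1.0}
    - {"offset": [14.4, -22.1, 0], "rot": [0, 0, 36], "gripper": 1.0}
    - {"offset": [16.7, -25.7, 0], "rot": [0, 0, 42], "gripper": 1.0}
    - {"offset": [18.7, -28.9, 0], "rot": [0, 0, 47], "gripper": 1.0}
    - {"offset": [20.2, -31.1, 0], "rot": [0, 0, 50], "gripper": 1.0}
    - {"offset": [20.82, -32.07, 0], "rot": [0, 0, 50], "gripper": 1.0}
    - {"offset": [20.82, -32.07, 0], "rot": [0, 0, 50], "gripper": 1.0}

```text
time_s: 5.0
eef_pos: [474.6, 155.7, 212.0]
ee_rot: [0.0, 1.0, 0.014, -0.0]
force: [0.4, -0.1, -1.4]
grip_width: 0.222
grip_force: 79.7
```

Request:
step_arm:
  plan:
    - {"offset": [0, 0, 2.0], "rot": [0, 0, 0], "gripper": 1.0}
    - {"offset": [0, 0, 4.5], "rot": [0, 0, 0], "gripper": 1.0}
    - {"offset": [0, 0, 6.2], "rot": [0, 0, 0], "gripper": 1.0}
    - {"offset": [0, 0, 6.2], "rot": [0, 0, 0], "gripper": 1.0}
    - {"offset": [0, 0, 6.2], "rot": [0, 0, 0], "gripper": 1.0}
    - {"offset": [0, 0, 6.2], "rot": [0, 0, 0], "gripper": 1.0}

```text
time_s: 5.6
eef_pos: [475.6, 154.5, 150.9]
ee_rot: [-0.0, 1.0, 0.013, 0.001]
force: [0.5, 0.7, -1.3]
grip_width: 0.228
grip_force: 79.7
```

Run:
```python
from h import *
s=sense(); print(s['time_s'],s['eef_pos'],s['ee_rot'],s['force'],s['grip_width'])
c=cam('scene'); save('stand1',cv2.resize(c['color'][90:240,220:420],(800,600),interpolation=cv2.INTER_CUBIC))
```

```text
5.6 [475.62130031 154.50154786 150.94890795] [-4.94190951e-05  9.99916832e-01  1.28631586e-02  9.30640571e-04] [ 0.5376822   0.71294785 -1.34694018] 0.22793034410762456
```

View pics/stand1.png

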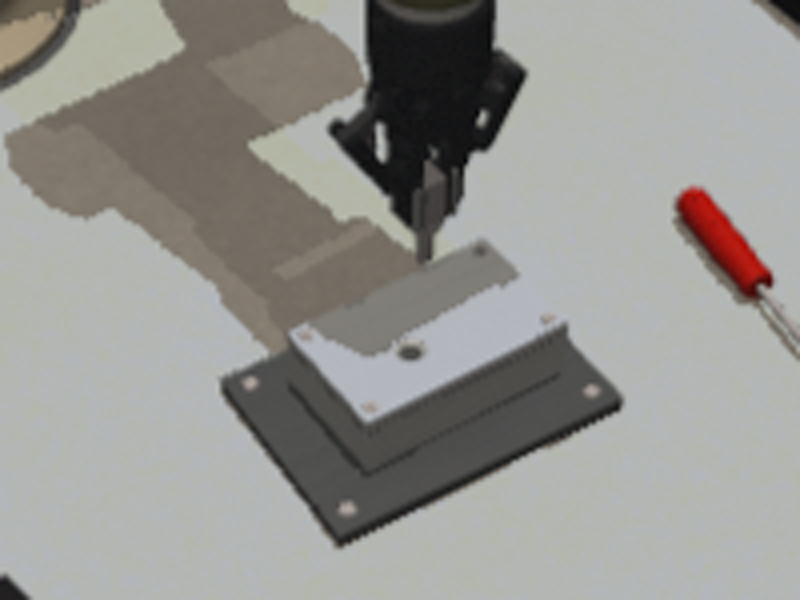

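The pin is upright, low behind the box's near side at the left end (pixel 425,255). I approach slowly.

Request:
step_arm:
  plan:
    - {"offset": [0.3, 0, 0], "rot": [0, 0, 0], "gripper": 1.0}
    - {"offset": [0.6, 0, 0], "rot": [0, 0, 0], "gripper": 1.0}
    - {"offset": [0.9, 0, 0], "rot": [0, 0, 0], "gripper": 1.0}
    - {"offset": [1.0, 0, 0], "rot": [0, 0, 0], "gripper": 1.0}
    - {"offset": [1.0, 0, 0], "rot": [0, 0, 0], "gripper": 1.0}
    - {"offset": [1.0, 0, 0], "rot": [0, 0, 0], "gripper": 1.0}

```text
time_s: 6.25
eef_pos: [484.9, 155.3, 149.9]
ee_rot: [0.0, 1.0, 0.013, -0.0]
force: [0.1, 0.3, -1.5]
grip_width: 0.22
grip_force: 79.7
```

Request:
step_arm:
  plan:
    - {"offset": [0.05, 0, 0], "rot": [0, 0, 0], "gripper": 1.0}
    - {"offset": [0.1, 0, 0], "rot": [0, 0, 0], "gripper": 1.0}
    - {"offset": [0.15, 0, 0], "rot": [0, 0, 0], "gripper": 1.0}
    - {"offset": [0.15, 0, 0], "rot": [0, 0, 0], "gripper": 1.0}

```text
time_s: 6.65
eef_pos: [486.5, 155.3, 149.9]
ee_rot: [-0.0, 1.0, 0.013, 0.0]
force: [-0.4, -0.6, -2.1]
grip_width: 0.217
grip_force: 79.7
```

Request:
step_arm:
  plan:
    - {"offset": [0.05, 0, 0], "rot": [0, 0, 0], "gripper": 1.0}
    - {"offset": [0.1, 0, 0], "rot": [0, 0, 0], "gripper": 1.0}
    - {"offset": [0.1, 0, 0], "rot": [0, 0, 0], "gripper": 1.0}
    - {"offset": [0.1, 0, 0], "rot": [0, 0, 0], "gripper": 1.0}

```text
time_s: 7.05
eef_pos: [487.4, 155.3, 149.9]
ee_rot: [0.0, 1.0, 0.013, -0.0]
force: [0.3, 0.6, -0.5]
grip_width: 0.22
grip_force: 79.7
```

Request:
step_arm:
  plan:
    - {"offset": [0.05, 0, 0], "rot": [0, 0, 0], "gripper": 1.0}
    - {"offset": [0.1, 0, 0], "rot": [0, 0, 0], "gripper": 1.0}
    - {"offset": [0.1, 0, 0], "rot": [0, 0, 0], "gripper": 1.0}
    - {"offset": [0.1, 0, 0], "rot": [0, 0, 0], "gripper": 1.0}

```text
time_s: 7.45
eef_pos: [488.4, 155.3, 149.9]
ee_rot: [-0.0, 1.0, 0.013, -0.0]
force: [-0.9, 1.1, -1.3]
grip_width: 0.222
grip_force: 79.7
```

Request:
step_arm:
  plan:
    - {"offset": [0.05, 0, 0], "rot": [0, 0, 0], "gripper": 1.0}
    - {"offset": [0.1, 0, 0], "rot": [0, 0, 0], "gripper": 1.0}
    - {"offset": [0.1, 0, 0], "rot": [0, 0, 0], "gripper": 1.0}
    - {"offset": [0.1, 0, 0], "rot": [0, 0, 0], "gripper": 1.0}

```text
time_s: 7.85
eef_pos: [489.4, 155.3, 149.9]
ee_rot: [0.0, 1.0, 0.013, -0.0]
force: [-0.1, 0.1, -2.2]
grip_width: 0.224
grip_force: 79.7
```

Request:
step_arm:
  plan:
    - {"offset": [0.05, 0, 0], "rot": [0, 0, 0], "gripper": 1.0}
    - {"offset": [0.1, 0, 0], "rot": [0, 0, 0], "gripper": 1.0}
    - {"offset": [0.1, 0, 0], "rot": [0, 0, 0], "gripper": 1.0}
    - {"offset": [0.1, 0, 0], "rot": [0, 0, 0], "gripper": 1.0}

```text
time_s: 8.25
eef_pos: [490.4, 155.4, 149.9]
ee_rot: [-0.0, 1.0, 0.013, -0.0]
force: [0.1, -1.1, -2.1]
grip_width: 0.218
grip_force: 79.7
```

Request:
step_arm:
  plan:
    - {"offset": [0.05, 0, 0], "rot": [0, 0, 0], "gripper": 1.0}
    - {"offset": [0.1, 0, 0], "rot": [0, 0, 0], "gripper": 1.0}
    - {"offset": [0.1, 0, 0], "rot": [0, 0, 0], "gripper": 1.0}
    - {"offset": [0.1, 0, 0], "rot": [0, 0, 0], "gripper": 1.0}

```text
time_s: 8.65
eef_pos: [491.3, 155.4, 149.9]
ee_rot: [-0.0, 1.0, 0.013, -0.0]
force: [-0.5, 0.4, -0.7]
grip_width: 0.215
grip_force: 79.7
```

Request:
step_arm:
  plan:
    - {"offset": [0.05, 0, 0], "rot": [0, 0, 0], "gripper": 1.0}
    - {"offset": [0.1, 0, 0], "rot": [0, 0, 0], "gripper": 1.0}
    - {"offset": [0.1, 0, 0], "rot": [0, 0, 0], "gripper": 1.0}
    - {"offset": [0.1, 0, 0], "rot": [0, 0, 0], "gripper": 1.0}

```text
time_s: 9.05
eef_pos: [492.1, 155.6, 149.8]
ee_rot: [-0.0, 1.0, 0.013, -0.001]
force: [-4.9, 2.2, 0.9]
grip_width: 0.219
grip_force: 80.1
```

Contact. I hold.

Request:
step_arm:
  plan:
    - {"offset": [0, 0, 0], "rot": [0, 0, 0], "gripper": 1.0}
    - {"offset": [0, 0, 0], "rot": [0, 0, 0], "gripper": 1.0}
    - {"offset": [0, 0, 0], "rot": [0, 0, 0], "gripper": 1.0}
    - {"offset": [0, 0, 0], "rot": [0, 0, 0], "gripper": 1.0}

```text
time_s: 9.45
eef_pos: [492.1, 155.6, 149.8]
ee_rot: [-0.0, 1.0, 0.013, -0.001]
force: [-5.6, 1.7, 1.5]
grip_width: 0.226
grip_force: 80.1
```

Run:
```python
from h import *
for i in range(4):
    s=sense(); print(s['time_s'],s['eef_pos'],s['force'],s['ee_rot']); cam('top')
```

```text
9.45 [492.06860106 155.55586923 149.82617037] [-5.56430886  1.7496754   1.48945542] [-8.65805098e-05  9.99912081e-01  1.32492972e-02 -5.28821556e-04]
9.5 [492.07867057 155.55145575 149.86283721] [-4.98788971  1.5795556   1.69625301] [-1.01111109e-04  9.99912042e-01  1.32534692e-02 -4.93804620e-04]
9.55 [492.06555132 155.57347125 149.82343451] [-5.53224933  2.88854985  2.07795634] [-1.11515386e-04  9.99912128e-01  1.32450725e-02 -5.39481283e-04]
9.6 [492.08713963 155.54751687 149.84047597] [-5.36526747  1.10932877  1.71269566] [-9.03855697e-05  9.99912026e-01  1.32550191e-02 -4.87071048e-04]
```

Steady 5.4 N for over 0.6 s. I hold a little longer, retract 6 mm, and slide right for touch 2.

Request:
step_arm:
  plan:
    - {"offset": [0, 0, 0], "rot": [0, 0, 0], "gripper": 1.0}
    - {"offset": [0, 0, 0], "rot": [0, 0, 0], "gripper": 1.0}
    - {"offset": [0, 0, 0], "rot": [0, 0, 0], "gripper": 1.0}
    - {"offset": [-0.4, 0, 0], "rot": [0, 0, 0], "gripper": 1.0}
    - {"offset": [-0.8, 0, 0], "rot": [0, 0, 0], "gripper": 1.0}
    - {"offset": [-0.8, 1.5, 0], "rot": [0, 0, 0], "gripper": 1.0}
    - {"offset": [-0.8, 4.0, 0], "rot": [0, 0, 0], "gripper": 1.0}
    - {"offset": [-0.8, 6.5, 0], "rot": [0, 0, 0], "gripper": 1.0}
    - {"offset": [-0.8, 8.8, 0], "rot": [0, 0, 0], "gripper": 1.0}
    - {"offset": [-0.8, 9.8, 0], "rot": [0, 0, 0], "gripper": 1.0}
    - {"offset": [-0.8, 9.8, 0], "rot": [0, 0, 0], "gripper": 1.0}
    - {"offset": [-0.8, 9.8, 0], "rot": [0, 0, 0], "gripper": 1.0}

```text
time_s: 10.85
eef_pos: [487.0, 57.8, 149.9]
ee_rot: [-0.0, 1.0, 0.013, 0.0]
force: [0.6, -0.7, -1.4]
grip_width: 0.224
grip_force: 79.7
```

Request:
step_arm:
  plan:
    - {"offset": [0.2, 0, 0], "rot": [0, 0, 0], "gripper": 1.0}
    - {"offset": [0.4, 0, 0], "rot": [0, 0, 0], "gripper": 1.0}
    - {"offset": [0.5, 0, 0], "rot": [0, 0, 0], "gripper": 1.0}
    - {"offset": [0.5, 0, 0], "rot": [0, 0, 0], "gripper": 1.0}
    - {"offset": [0.5, 0, 0], "rot": [0, 0, 0], "gripper": 1.0}

```text
time_s: 11.35
eef_pos: [492.0, 57.5, 149.8]
ee_rot: [-0.0, 1.0, 0.013, -0.0]
force: [0.1, -0.2, -1.2]
grip_width: 0.221
grip_force: 79.7
```

Request:
step_arm:
  plan:
    - {"offset": [0.05, 0, 0], "rot": [0, 0, 0], "gripper": 1.0}
    - {"offset": [0.1, 0, 0], "rot": [0, 0, 0], "gripper": 1.0}
    - {"offset": [0.1, 0, 0], "rot": [0, 0, 0], "gripper": 1.0}
    - {"offset": [0.1, 0, 0], "rot": [0, 0, 0], "gripper": 1.0}

```text
time_s: 11.75
eef_pos: [493.0, 57.4, 149.9]
ee_rot: [0.0, 1.0, 0.013, 0.0]
force: [-0.5, -1.0, -1.5]
grip_width: 0.222
grip_force: 79.7
```

Request:
step_arm:
  plan:
    - {"offset": [0.05, 0, 0], "rot": [0, 0, 0], "gripper": 1.0}
    - {"offset": [0.05, 0, 0], "rot": [0, 0, 0], "gripper": 1.0}
    - {"offset": [0.05, 0, 0], "rot": [0, 0, 0], "gripper": 1.0}

```text
time_s: 12.05
eef_pos: [493.5, 57.4, 149.9]
ee_rot: [-0.0, 1.0, 0.013, -0.0]
force: [0.8, 0.3, -1.7]
grip_width: 0.221
grip_force: 79.7
```

Request:
step_arm:
  plan:
    - {"offset": [0.05, 0, 0], "rot": [0, 0, 0], "gripper": 1.0}
    - {"offset": [0.1, 0, 0], "rot": [0, 0, 0], "gripper": 1.0}
    - {"offset": [0.1, 0, 0], "rot": [0, 0, 0], "gripper": 1.0}
    - {"offset": [0.1, 0, 0], "rot": [0, 0, 0], "gripper": 1.0}

```text
time_s: 12.45
eef_pos: [494.2, 57.4, 149.8]
ee_rot: [0.0, 1.0, 0.013, -0.0]
force: [-2.8, -2.2, 0.4]
grip_width: 0.222
grip_force: 79.9
```

Request:
step_arm:
  plan:
    - {"offset": [0.03, 0, 0], "rot": [0, 0, 0], "gripper": 1.0}
    - {"offset": [0.03, 0, 0], "rot": [0, 0, 0], "gripper": 1.0}
    - {"offset": [0.03, 0, 0], "rot": [0, 0, 0], "gripper": 1.0}
    - {"offset": [0.03, 0, 0], "rot": [0, 0, 0], "gripper": 1.0}
    - {"offset": [0.03, 0, 0], "rot": [0, 0, 0], "gripper": 1.0}
    - {"offset": [0.03, 0, 0], "rot": [0, 0, 0], "gripper": 1.0}
    - {"offset": [0.03, 0, 0], "rot": [0, 0, 0], "gripper": 1.0}

```text
time_s: 13.15
eef_pos: [494.5, 57.4, 149.8]
ee_rot: [0.0, 1.0, 0.013, -0.0]
force: [-3.9, -1.3, 0.7]
grip_width: 0.22
grip_force: 80.0
```

Run:
```python
from h import *
for i in range(4):
    s=sense(); print(s['time_s'],s['eef_pos'],s['force'],s['ee_rot']); cam('top')
```

```text
13.15 [494.53927935  57.4004784  149.81346304] [-3.9489497  -1.30551052  0.65956214] [ 7.38723407e-05  9.99911771e-01  1.32747730e-02 -4.75431351e-04]
13.2 [494.53256376  57.38648497 149.80303294] [-4.71941404 -2.33017336  1.65494182] [ 7.15361559e-05  9.99911615e-01  1.32853332e-02 -5.06550157e-04]
13.25 [494.54203946  57.39051144 149.82110375] [-4.42560564 -2.36503864  1.48248405] [ 6.94367307e-05  9.99911864e-01  1.32675923e-02 -4.80009583e-04]
13.3 [494.5386371   57.40673437 149.83112508] [-4.82389815 -2.63583571  0.6823683 ] [ 5.24930534e-05  9.99911942e-01  1.32620590e-02 -4.71674866e-04]
```

Touch 2 is steady at about 4.5 N, and the two touches give a box yaw of 1.44° (camera said 1.5°). Next: hold a bit, back off, and go around the right corner to stand-off 3.

Request:
step_arm:
  plan:
    - {"offset": [0, 0, 0], "rot": [0, 0, 0], "gripper": 1.0}
    - {"offset": [0, 0, 0], "rot": [0, 0, 0], "gripper": 1.0}
    - {"offset": [-0.4, 0, 0], "rot": [0, 0, 0], "gripper": 1.0}
    - {"offset": [-0.8, 0, 0], "rot": [0, 0, 0], "gripper": 1.0}
    - {"offset": [-0.8, 1.5, 0], "rot": [0, 0, 0], "gripper": 1.0}
    - {"offset": [-0.8, 3.0, 0], "rot": [0, 0, 0], "gripper": 1.0}
    - {"offset": [-0.8, 3.9, 0], "rot": [0, 0, 0], "gripper": 1.0}
    - {"offset": [-0.8, 3.9, 0], "rot": [0, 0, 0], "gripper": 1.0}
    - {"offset": [1.0, 3.9, 0], "rot": [0, 0, 0], "gripper": 1.0}
    - {"offset": [3.0, 3.9, 0], "rot": [0, 0, 0], "gripper": 1.0}
    - {"offset": [5.0, 3.9, 0], "rot": [0, 0, 0], "gripper": 1.0}
    - {"offset": [5.0, 3.9, 0], "rot": [0, 0, 0], "gripper": 1.0}

```text
time_s: 14.55
eef_pos: [547.3, 20.3, 149.9]
ee_rot: [0.0, 1.0, 0.013, 0.001]
force: [-0.0, 0.0, -1.2]
grip_width: 0.224
grip_force: 79.7
```

Request:
step_arm:
  plan:
    - {"offset": [0, 0, 0], "rot": [0, 0, 0], "gripper": 1.0}
    - {"offset": [0, -0.2, 0], "rot": [0, 0, 0], "gripper": 1.0}
    - {"offset": [0, -0.5, 0], "rot": [0, 0, 0], "gripper": 1.0}
    - {"offset": [0, -0.8, 0], "rot": [0, 0, 0], "gripper": 1.0}
    - {"offset": [0, -0.8, 0], "rot": [0, 0, 0], "gripper": 1.0}
    - {"offset": [0, -0.8, 0], "rot": [0, 0, 0], "gripper": 1.0}

```text
time_s: 15.15
eef_pos: [545.6, 27.9, 150.0]
ee_rot: [0.0, 1.0, 0.013, 0.0]
force: [-1.2, 0.3, -1.4]
grip_width: 0.221
grip_force: 79.7
```

Request:
step_arm:
  plan:
    - {"offset": [0, -0.1, 0], "rot": [0, 0, 0], "gripper": 1.0}
    - {"offset": [0, -0.15, 0], "rot": [0, 0, 0], "gripper": 1.0}
    - {"offset": [0, -0.15, 0], "rot": [0, 0, 0], "gripper": 1.0}
    - {"offset": [0, -0.15, 0], "rot": [0, 0, 0], "gripper": 1.0}

```text
time_s: 15.55
eef_pos: [545.6, 29.3, 149.9]
ee_rot: [-0.0, 1.0, 0.013, -0.0]
force: [0.2, -0.5, -0.8]
grip_width: 0.215
grip_force: 79.7
```

Request:
step_arm:
  plan:
    - {"offset": [0, -0.05, 0], "rot": [0, 0, 0], "gripper": 1.0}
    - {"offset": [0, -0.1, 0], "rot": [0, 0, 0], "gripper": 1.0}
    - {"offset": [0, -0.1, 0], "rot": [0, 0, 0], "gripper": 1.0}
    - {"offset": [0, -0.1, 0], "rot": [0, 0, 0], "gripper": 1.0}

```text
time_s: 15.95
eef_pos: [545.5, 30.3, 149.9]
ee_rot: [-0.0, 1.0, 0.013, 0.0]
force: [0.0, -0.5, -0.8]
grip_width: 0.222
grip_force: 79.7
```

Request:
step_arm:
  plan:
    - {"offset": [0, -0.05, 0], "rot": [0, 0, 0], "gripper": 1.0}
    - {"offset": [0, -0.1, 0], "rot": [0, 0, 0], "gripper": 1.0}
    - {"offset": [0, -0.1, 0], "rot": [0, 0, 0], "gripper": 1.0}
    - {"offset": [0, -0.1, 0], "rot": [0, 0, 0], "gripper": 1.0}

```text
time_s: 16.35
eef_pos: [545.5, 31.3, 149.9]
ee_rot: [-0.0, 1.0, 0.013, 0.0]
force: [0.5, 0.5, -1.5]
grip_width: 0.222
grip_force: 79.7
```

Request:
step_arm:
  plan:
    - {"offset": [0, -0.05, 0], "rot": [0, 0, 0], "gripper": 1.0}
    - {"offset": [0, -0.1, 0], "rot": [0, 0, 0], "gripper": 1.0}
    - {"offset": [0, -0.1, 0], "rot": [0, 0, 0], "gripper": 1.0}
    - {"offset": [0, -0.1, 0], "rot": [0, 0, 0], "gripper": 1.0}

```text
time_s: 16.75
eef_pos: [545.5, 32.3, 149.9]
ee_rot: [0.0, 1.0, 0.013, 0.0]
force: [0.9, -0.3, -1.0]
grip_width: 0.222
grip_force: 79.7
```

Request:
step_arm:
  plan:
    - {"offset": [0, -0.05, 0], "rot": [0, 0, 0], "gripper": 1.0}
    - {"offset": [0, -0.1, 0], "rot": [0, 0, 0], "gripper": 1.0}
    - {"offset": [0, -0.1, 0], "rot": [0, 0, 0], "gripper": 1.0}
    - {"offset": [0, -0.1, 0], "rot": [0, 0, 0], "gripper": 1.0}

```text
time_s: 17.15
eef_pos: [545.6, 32.8, 150.1]
ee_rot: [0.001, 1.0, 0.013, 0.0]
force: [-1.3, -4.8, 1.9]
grip_width: 0.22
grip_force: 79.9
```

Request:
step_arm:
  plan:
    - {"offset": [0, 0, 0], "rot": [0, 0, 0], "gripper": 1.0}
    - {"offset": [0, 0, 0], "rot": [0, 0, 0], "gripper": 1.0}
    - {"offset": [0, 0, 0], "rot": [0, 0, 0], "gripper": 1.0}
    - {"offset": [0, 0, 0], "rot": [0, 0, 0], "gripper": 1.0}
    - {"offset": [0, 0, 0], "rot": [0, 0, 0], "gripper": 1.0}
    - {"offset": [0, 0, 0], "rot": [0, 0, 0], "gripper": 1.0}

```text
time_s: 17.75
eef_pos: [545.6, 32.8, 150.2]
ee_rot: [0.0, 1.0, 0.013, 0.0]
force: [0.0, -5.4, 0.5]
grip_width: 0.224
grip_force: 79.9
```

Run:
```python
from h import *
for i in range(4):
    s=sense(); print(s['time_s'],s['eef_pos'],s['force'],s['ee_rot']); cam('top')
```

```text
17.75 [545.63969345  32.78856472 150.16478242] [ 0.01186394 -5.42003047  0.54635956] [4.98469524e-04 9.99912234e-01 1.32361753e-02 2.81561405e-04]
17.8 [545.63306224  32.81149152 150.14477268] [ 0.34996861 -5.80699021  1.17961644] [4.94497249e-04 9.99911934e-01 1.32595233e-02 2.56168138e-04]
17.85 [545.63804409  32.81356196 150.16773987] [-0.22445244 -6.06678892  0.98036588] [4.90102877e-04 9.99912041e-01 1.32512636e-02 2.70914093e-04]
17.9 [545.62618909  32.8120362  150.12649131] [-0.24292653 -5.05663206  0.78999619] [4.95009366e-04 9.99912018e-01 1.32534396e-02 2.40451197e-04]
```

Touch 3 is steady at 5.5 N. Hole from the touches in TCP coordinates: (553.9, 93.6); the camera gives about (552.3, 94.4), which agrees within calibration and in-hand offset. I retreat, lift, and go over the hole.

Request:
step_arm:
  plan:
    - {"offset": [0, 0, 0], "rot": [0, 0, 0], "gripper": 1.0}
    - {"offset": [0, 0.4, 0], "rot": [0, 0, 0], "gripper": 1.0}
    - {"offset": [0, 1.0, 0], "rot": [0, 0, 0], "gripper": 1.0}
    - {"offset": [0, 1.0, -1.5], "rot": [0, 0, 0], "gripper": 1.0}
    - {"offset": [0, 1.0, -3.5], "rot": [0, 0, 0], "gripper": 1.0}
    - {"offset": [0, 1.0, -3.5], "rot": [0, 0, 0], "gripper": 1.0}
    - {"offset": [0.2, -1.0, -3.5], "rot": [0, 0, 0], "gripper": 1.0}
    - {"offset": [0.5, -3.0, -3.5], "rot": [0, 0, 0], "gripper": 1.0}
    - {"offset": [0.8, -5.0, -3.5], "rot": [0, 0, 0], "gripper": 1.0}
    - {"offset": [1.0, -6.0, -3.5], "rot": [0, 0, 0], "gripper": 1.0}
    - {"offset": [1.0, -6.01, -3.5], "rot": [0, 0, 0], "gripper": 1.0}
    - {"offset": [1.0, -6.01, -3.5], "rot": [0, 0, 0], "gripper": 1.0}

```text
time_s: 19.15
eef_pos: [553.8, 93.1, 184.4]
ee_rot: [0.0, 1.0, 0.013, -0.0]
force: [-1.3, 0.2, -1.3]
grip_width: 0.22
grip_force: 79.7
```

Request:
step_arm:
  plan:
    - {"offset": [0, 0, 0], "rot": [0, 0, 0], "gripper": 1.0}
    - {"offset": [0, 0, 0], "rot": [0, 0, 0], "gripper": 1.0}
    - {"offset": [0, 0, 0.5], "rot": [0, 0, 0], "gripper": 1.0}
    - {"offset": [0, 0, 1.0], "rot": [0, 0, 0], "gripper": 1.0}
    - {"offset": [0, 0, 1.0], "rot": [0, 0, 0], "gripper": 1.0}
    - {"offset": [0, 0, 1.0], "rot": [0, 0, 0], "gripper": 1.0}

```text
time_s: 19.75
eef_pos: [553.8, 93.6, 174.7]
ee_rot: [-0.0, 1.0, 0.013, -0.0]
force: [-0.2, -0.1, -1.3]
grip_width: 0.222
grip_force: 79.7
```

Run:
```python
from h import *
s=sense(); print(s['time_s'],s['eef_pos'],s['ee_rot'],s['force'],s['grip_width'])
c=cam('scene'); save('hole',cv2.resize(c['color'][120:210,270:390],(800,600),interpolation=cv2.INTER_CUBIC))
```

```text
19.75 [553.844346    93.58534919 174.68708812] [-2.53329465e-05  9.99912934e-01  1.31942607e-02 -1.87683222e-04] [-0.16266711 -0.12556284 -1.25469459] 0.22189672036866073
```

View pics/hole.png

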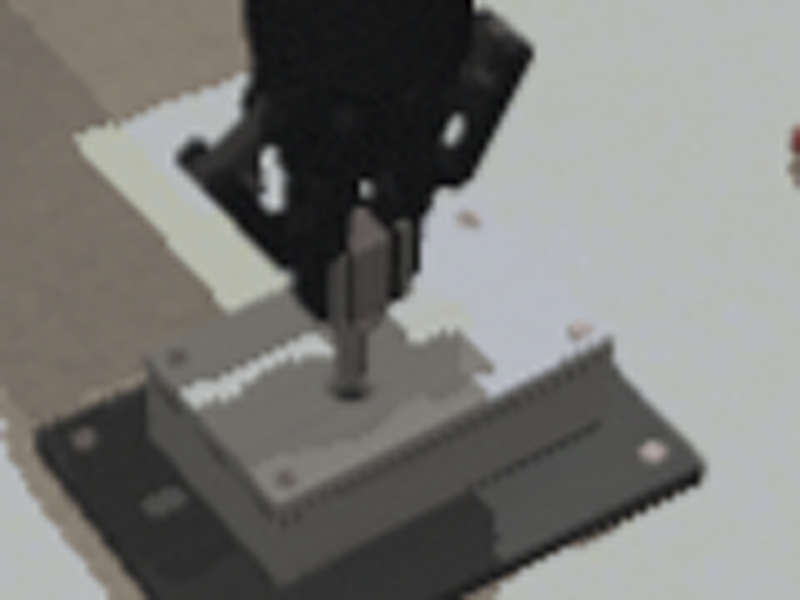

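The shank stands right over the hole (348,390). I lower gently.

Request:
step_arm:
  plan:
    - {"offset": [0, 0, 0.2], "rot": [0, 0, 0], "gripper": 1.0}
    - {"offset": [0, 0, 0.4], "rot": [0, 0, 0], "gripper": 1.0}
    - {"offset": [0, 0, 0.55], "rot": [0, 0, 0], "gripper": 1.0}
    - {"offset": [0, 0, 0.7], "rot": [0, 0, 0], "gripper": 1.0}
    - {"offset": [0, 0, 0.7], "rot": [0, 0, 0], "gripper": 1.0}

```text
time_s: 20.3
eef_pos: [553.8, 93.6, 167.6]
ee_rot: [-0.0, 1.0, 0.013, -0.0]
force: [-0.3, 0.9, -1.5]
grip_width: 0.216
grip_force: 79.7
```

Request:
step_arm:
  plan:
    - {"offset": [0, 0, 0.15], "rot": [0, 0, 0], "gripper": 1.0}
    - {"offset": [0, 0, 0.3], "rot": [0, 0, 0], "gripper": 1.0}
    - {"offset": [0, 0, 0.3], "rot": [0, 0, 0], "gripper": 1.0}

```text
time_s: 20.6
eef_pos: [553.8, 93.6, 164.7]
ee_rot: [-0.0, 1.0, 0.013, -0.0]
force: [-0.3, -0.3, -2.0]
grip_width: 0.219
grip_force: 79.7
```

Foot below the mouth (about z 51) with no contact force. I continue down.

Request:
step_arm:
  plan:
    - {"offset": [0, 0, 0.3], "rot": [0, 0, 0], "gripper": 1.0}
    - {"offset": [0, 0, 0.6], "rot": [0, 0, 0], "gripper": 1.0}
    - {"offset": [0, 0, 0.9], "rot": [0, 0, 0], "gripper": 1.0}
    - {"offset": [0, 0, 1.0], "rot": [0, 0, 0], "gripper": 1.0}
    - {"offset": [0, 0, 1.0], "rot": [0, 0, 0], "gripper": 1.0}

```text
time_s: 21.1
eef_pos: [553.8, 93.6, 154.7]
ee_rot: [-0.0, 1.0, 0.013, -0.0]
force: [0.0, -0.7, -1.6]
grip_width: 0.22
grip_force: 79.7
```

Request:
step_arm:
  plan:
    - {"offset": [0, 0, 0.3], "rot": [0, 0, 0], "gripper": 1.0}
    - {"offset": [0, 0, 0.6], "rot": [0, 0, 0], "gripper": 1.0}
    - {"offset": [0, 0, 0.9], "rot": [0, 0, 0], "gripper": 1.0}
    - {"offset": [0, 0, 1.0], "rot": [0, 0, 0], "gripper": 1.0}
    - {"offset": [0, 0, 1.0], "rot": [0, 0, 0], "gripper": 1.0}
    - {"offset": [0, 0, 1.0], "rot": [0, 0, 0], "gripper": 1.0}

```text
time_s: 21.7
eef_pos: [553.9, 93.6, 144.9]
ee_rot: [-0.0, 1.0, 0.013, 0.0]
force: [0.1, 0.4, -1.8]
grip_width: 0.223
grip_force: 79.7
```

Request:
step_arm:
  plan:
    - {"offset": [0, 0, 0.15], "rot": [0, 0, 0], "gripper": 1.0}
    - {"offset": [0, 0, 0.3], "rot": [0, 0, 0], "gripper": 1.0}
    - {"offset": [0, 0, 0.45], "rot": [0, 0, 0], "gripper": 1.0}
    - {"offset": [0, 0, 0.45], "rot": [0, 0, 0], "gripper": 1.0}
    - {"offset": [0, 0, 0.45], "rot": [0, 0, 0], "gripper": 1.0}

```text
time_s: 22.2
eef_pos: [553.9, 93.7, 140.4]
ee_rot: [-0.0, 1.0, 0.013, -0.0]
force: [0.2, -0.5, -1.0]
grip_width: 0.222
grip_force: 79.7
```

Request:
step_arm:
  plan:
    - {"offset": [0, 0, 0.05], "rot": [0, 0, 0], "gripper": 1.0}
    - {"offset": [0, 0, 0.1], "rot": [0, 0, 0], "gripper": 1.0}
    - {"offset": [0, 0, 0.1], "rot": [0, 0, 0], "gripper": 1.0}
    - {"offset": [0, 0, 0.1], "rot": [0, 0, 0], "gripper": 1.0}

```text
time_s: 22.6
eef_pos: [553.9, 93.6, 139.4]
ee_rot: [0.0, 1.0, 0.013, 0.0]
force: [-0.6, 0.8, -1.7]
grip_width: 0.221
grip_force: 79.7
```

Request:
step_arm:
  plan:
    - {"offset": [0, 0, 0.05], "rot": [0, 0, 0], "gripper": 1.0}
    - {"offset": [0, 0, 0.1], "rot": [0, 0, 0], "gripper": 1.0}
    - {"offset": [0, 0, 0.1], "rot": [0, 0, 0], "gripper": 1.0}
    - {"offset": [0, 0, 0.1], "rot": [0, 0, 0], "gripper": 1.0}

```text
time_s: 23.0
eef_pos: [553.9, 93.6, 138.4]
ee_rot: [0.0, 1.0, 0.013, -0.0]
force: [-0.0, -0.5, -1.4]
grip_width: 0.223
grip_force: 79.8
```

Request:
step_arm:
  plan:
    - {"offset": [0, 0, 0.05], "rot": [0, 0, 0], "gripper": 1.0}
    - {"offset": [0, 0, 0.08], "rot": [0, 0, 0], "gripper": 1.0}
    - {"offset": [0, 0, 0.08], "rot": [0, 0, 0], "gripper": 1.0}
    - {"offset": [0, 0, 0.08], "rot": [0, 0, 0], "gripper": 1.0}

```text
time_s: 23.4
eef_pos: [554.1, 93.5, 138.2]
ee_rot: [0.0, 1.0, 0.013, 0.0]
force: [-0.6, -1.0, 5.5]
grip_width: 0.226
grip_force: 80.6
```

Seated: TCP 138.2 against 138.4 expected, with about 7 N on the collar. I relieve, open and rise.

Request:
step_arm:
  plan:
    - {"offset": [0, 0, -0.05], "rot": [0, 0, 0], "gripper": 1.0}
    - {"offset": [0, 0, -0.05], "rot": [0, 0, 0], "gripper": 2.2}
    - {"offset": [0, 0, -0.05], "rot": [0, 0, 0], "gripper": 2.8}
    - {"offset": [0, 0, -0.05], "rot": [0, 0, 0], "gripper": 3.5}
    - {"offset": [0, 0, -0.05], "rot": [0, 0, 0], "gripper": 4.5}
    - {"offset": [0, 0, -0.05], "rot": [0, 0, 0], "gripper": 4.5}
    - {"offset": [0, 0, -1.0], "rot": [0, 0, 0], "gripper": 4.5}
    - {"offset": [0, 0, -3.0], "rot": [0, 0, 0], "gripper": 4.5}
    - {"offset": [0, 0, -6.0], "rot": [0, 0, 0], "gripper": 4.5}
    - {"offset": [0, 0, -10.0], "rot": [0, 0, 0], "gripper": 4.5}
    - {"offset": [-4.0, 0, -14.0], "rot": [0, 0, 0], "gripper": 4.5}
    - {"offset": [-8.0, 0, -14.0], "rot": [0, 0, 0], "gripper": 4.5}

```text
time_s: 24.6
eef_pos: [474.5, 91.3, 281.8]
ee_rot: [0.0, 1.0, 0.013, 0.004]
force: [0.2, -0.0, -0.8]
grip_width: 0.526
grip_force: 0.0
```

Run:
```python
from h import *
s=sense(); print(s['time_s'],s['eef_pos'],s['force'],s['grip_width'])
c=cam('scene'); W=pts(c); P=W[110:220,270:390].reshape(-1,3)
q=P[(P[:,2]>85)&(P[:,2]<108)&(np.hypot(P[:,0]-553,P[:,1]-94)<30)]; print(len(q),q.mean(0),q[:,2].max())
save('done',cv2.resize(c['color'][80:300,180:460],(800,600),interpolation=cv2.INTER_CUBIC))
```

```text
24.6 [474.49032308  91.34174482 281.84367712] [ 0.22839768 -0.00459455 -0.78516206] 0.5256851037303159
93 [554.51399518  91.06897631  95.84872136] 102.51943683952871
```

View pics/done.png

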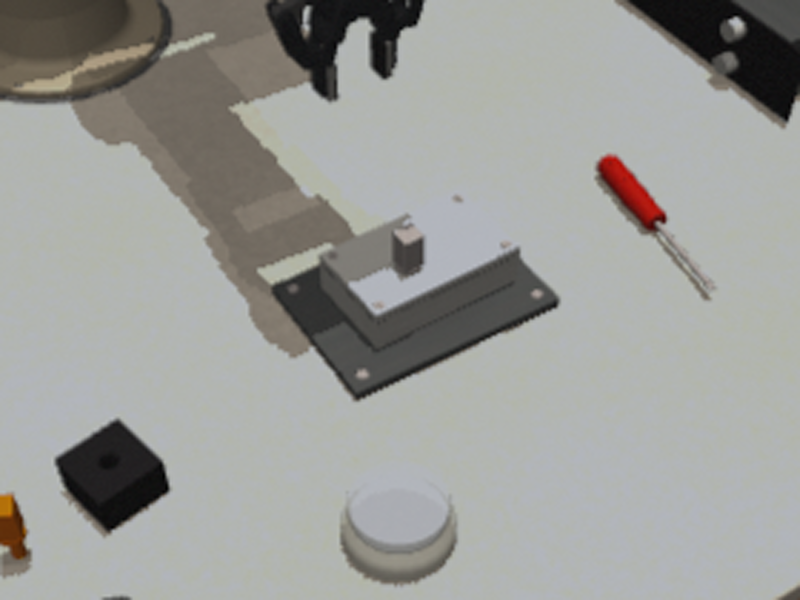

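The pin stands upright with its collar on the box (407,250). The gripper is clear, and the pot and screwdriver are undisturbed. I let the arm settle and hand in.

Request:
step_arm:
  plan:
    - {"offset": [0, 0, 0], "rot": [0, 0, 0], "gripper": 4.5}
    - {"offset": [0, 0, 0], "rot": [0, 0, 0], "gripper": 4.5}
    - {"offset": [0, 0, 0], "rot": [0, 0, 0], "gripper": 4.5}

```text
time_s: 24.95
eef_pos: [474.8, 91.4, 277.6]
ee_rot: [0.0, 1.0, 0.013, 0.0]
force: [0.1, 0.1, 1.0]
grip_width: 0.528
grip_force: 0.0
```

```bash
python3 -c "
from rig import *
print(finish_job())"
```

```text
the job is handed in; nothing more can be done
None
```

Job handed in at about 25 s (no verdict was returned): all three touches held at about 4.5–5.5 N, the pin is seated in the box's hole and released, and the pot, screwdriver and plug were left alone.

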